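Draw the orange divider out of the lidded snack box and present it

ROBOT

A 6-joint arm with a two-finger parallel gripper is mounted at the origin on the work surface. World frame = base frame: x ahead of the robot, y to its left, z up, the work surface at z = 0. Lengths are in m, angles in rad, forces in N, time in s.
With the tool pointing down it reaches from about 0.35 to 0.95 m from the base axis. Payload 17.4 kg.
Tool frame: the origin (TCP) lies at the very end of the fingers, on their centre line; the grasp point (between the pads) lies 19 mm behind it; x points along the fingers, z is the direction in which the jaws open and shut, and the axes are right-handed (so a half turn about x gives the same grasp; the last joint's range is limited). The gripper opens to 93 mm and grips with 3 to 60 N. Pads are 15 mm wide; open, the fingers measure 128 mm over their backs; the gripper's body (75 mm by 188 mm) begins 65 mm behind the grasp point.
Start: joints at [-1.318, 0.116, 1.442, -0, 1.584, -0.038], TCP at [0.194, -0.647, 0.219] pointing down, gripper open.
Joint ranges: [-2.83, 2.83], [-0.83, 2.19], [0.07, 2.5], [-1.14, 4.28], [0.01, 3], [-2.97, 2.97]. Speed limits (rad/s): [1.89, 1.89, 2.22, 3.14, 3.14, 3.14].

INTERFACE

Orientations are given as a unit quaternion [x, y, z, w].
In Python, from station import bot gives the robot as it stands.
- The arm moves only by the tool drive_tool, never from a script. Its argument "deltas" is one flat list of numbers, 7 for each row, row after row: the shift along the tool's x, y, z in units of 50 mm (1.0 is 50 mm), then the turn, a rotation vector about the tool's x, y, z in units of 6 degrees (1.0 is 6 degrees), then the finger opening in mm, from 0 to 93. In form: [dx, dy, dz, rx, ry, rz, jaw, dx, dy, dz, rx, ry, rz, jaw, ...]. A call has 1 to 12 rows; each row shifts and turns the commanded pose from where the row before left it, along the tool's axes as they then stand; what a row does not reach is not made up. A row lasts 1/10 s, in which the tool goes at most 50 mm and 8.59 degrees, less where a joint would pass 70% of its speed; a pose out of reach is approached as far as the arm can. A call is refused whole if a number of a shift passes 1 or a number of a turn 1, either way. A call with a gripper value outside its range is refused whole. The fingers move at their own pace and stop on an object; the grip force is fixed at half the most. Time passes only in rows, so rows that do not move let the fingers close. It gives the time, the measured TCP pose, the force and the opening at its end, in the units of the state.
- bot.sense(): the state, without advancing time (a new reading comes with each control period).
- bot.grab_frame(name): name is "side" or "top"; returns a dict with "color" (400x640x3 uint8, blue, green, red), "depth" (400x640 float32, m along the optical axis (not along the pixel's ray), 0 where there is no reading), "intrinsics" (3x3 intrinsics, pixels), "view" (4x4, takes a point from world to camera coordinates). Camera axes: x right, y up, looking along -z (the intrinsics and any distortion apply to the point x, -y, -z); pixel columns grow to the right and rows downward; lengths in m; the calibration is good to about 2 mm. A picture is of the moment at which its call begins.
- bot.close_job(): hands the job in, once; it reports no verdict.
The state is a dict: "clock": time; "qpos": joint angles; "qvel": joint speeds; "joint_efforts": joint torques, N m; "eef_pos": TCP position; "tool_rot": TCP orientation; "ft_force": force on the tool from outside, world axes, zero at the start; "moment": the same for the moment, N m; "gripper_width": opening from 0.0 (shut) to 1.0 (fully open).
Only numpy, scipy, OpenCV 4.12 (cv2) and the standard library are available. Lean on these libraries where they do the work, as an engineer would, in place of code of your own. Each camera call takes 0.05 s, during which the arm holds its last target.

TASK

Lift the lid of the green snack box and leave it standing open, then draw the orange divider out of its slot, leaving the blue divider in place. Hold the orange divider upright over the middle of the steel plate, its lower edge about 10 cm above the plate, turned so that its length runs parallel to the shelf's front edge (the one nearest the robot) and its broad face shows to the front. Finish while still holding it there, still and clear of everything, with the plate, bowl, tin and fork left where they were.

Things in the scene. Friction and masses are not known exactly. Their poses are not given: they have to be found in the camera images.
- shelf: White laminate sliding shelf, a fixed level slab 560 mm (x) by 1000 mm (y), 18 mm thick; origin at the centre of its underside, 600 mm ahead of the robot base; x points straight away from the robot, square to the front edge, y runs along the front edge. Everything stands on its top (z = 0.018 m).
- snackbox: Green plastic snack box, fixed: 130 (x) by 160 (y) by 70 mm tall, walls and floor 4 mm, left or right on the shelf. Origin: centre of its underside; x points from the latch side (front, nearer the robot) to the hinge side, z up; yaw within 0.35 rad. Two divider slots run along x at y = +34 and -34 mm, 9 mm wide, between ribs (8 mm deep, up to 46 mm above the underside) on front and back walls.
- lid (a joint): Hinge angle of the snack box's lid in rad: 0 is shut, grows as the front edge is lifted, stop at 1.95 (leaning back past upright). Starts between 0 and 0.2. A stiff hinge: the lid stays where it is left; lifting it at the latch takes about 2 N. Standing open means beyond 1.3.
- lid_hinge (a point): On the hinge axis, middle of the box's back rim: 65 mm along the box's +x and 70 mm above its underside. The axis is the box's y axis. The lid is a 5 mm thick green plate, 134 by 162 mm, its underside on this axis; it reaches 133 mm from the axis to its free front edge.
- lid_latch (a point): Grip point on the white swing latch, which is undone and stands rigidly upright on the lid near its front edge as a handle: 10 mm (box x) by 16 mm (box y, the width to pinch), 32 mm tall. The point is 9 mm below its top; with the lid shut it is 112 mm from the hinge axis towards the front and 28 mm above the axis. The latch may pivot between the finger pads as the lid swings.
- orange_divider: Orange plastic divider, about 60 g, loose, in either of the two slots (hidden under the lid at first): a plate 116 mm long (its x), 5 mm thick (y, normal of the broad face), 42 mm tall, with a tab on the middle of its upper edge, 36 mm long, 8 mm thick, reaching to 62 mm. Origin: centre of its lower edge, z up; stands on the box floor, axes parallel to the box's; tab top 4 mm below the rim.
- orange_divider_tab (a point): Grip point in the middle of the orange divider's tab, 53 mm above its lower edge (9 mm below the tab's top); pinch across the 8 mm thickness (its y).
- blue_divider: Blue plastic divider of the same shape and size, standing in the other slot; to be left there. Origin at the centre of its lower edge.
- plate: Round stainless steel plate with three compartments, 216 mm across, 20 mm tall, 0.45 kg, loose on the shelf; origin at the centre of its underside, z up. Ribs 16 mm tall: one right across along its y, one from the centre along +x. The divider is presented over its centre.
- bowl: White ceramic dip bowl, 84 mm across, 42 mm tall, loose; origin at the centre of its underside. Bystander.
- tin: Small aluminium tin with a lever lid, 60 mm across, 51 mm tall, loose; origin at the centre of its underside. Bystander.
- fork: Bamboo fork, about 165 mm long, 5 mm thick, lying loose near one end of the shelf; origin near its middle on the underside. Bystander.
There are look-alikes about, which are no part of the job. Of the things shaped like the plate, the stainless one is meant.

How it is judged:
On the way, in this order (a step that is already met when the one before it is completed fails the run):
1. the lid is open, beyond 1.3 rad (value of joint lid above 1.3 rad), for 0.2 s.
2. the orange divider is held by the fingers, its lower edge above the box's rim, the lid still open (z of orange_divider in the frame of snackbox above 0.072 m and contact force between the fingers and orange_divider above 0.8 N and value of joint lid above 1.3 rad), for 0.2 s.
At the end, for the whole second after the job is handed in: Fingers hold the orange divider still, within 50 mm of the plate's centre, lower edge 60-200 mm above its underside, upright within 0.26 rad, length parallel to the front edge within 0.3, touching nothing else; lid beyond 1.3 rad; blue divider in its slot (up < 8 mm); the rest within 30 mm of start (contact force between the fingers and orange_divider above 0.8 N and horizontal distance between orange_divider and plate below 0.05 m and z of orange_divider in the frame of plate between 0.06 and 0.2 m and angle between orange_divider's own z axis and vertical below 0.26 rad and angle between the y axis of orange_divider and the x axis of shelf, either way round below 0.3 rad and linear speed of orange_divider below 0.03 m/s and angular speed of orange_divider below 0.3 rad/s and contact force between orange_divider and plate below 0.1 N and contact force between orange_divider and snackbox below 0.1 N and value of joint lid above 1.3 rad and z of blue_divider in the frame of snackbox below 0.012 m and contact force between the fingers and blue_divider below 0.2 N and distance of each of plate, bowl, tin, fork from where it was at the start of the episode below 0.03 m); the arm keeps its last pose, push and grip.
It fails at once if the blue divider is pulled up out of its slot (20 mm or more) (z of blue_divider in the frame of snackbox above 0.024 m).
It fails at once if the plate, bowl, tin or fork is shifted by more than 40 mm (distance of any of plate, bowl, tin, fork from where it was at the start of the episode above 0.04 m).
It fails at once if the bowl or tin is tipped over (angle between any of bowl, tin's own z axis and vertical above 0.5 rad).
It also fails if it takes over 54 s, if anything falls off the work surface, if the arm or the gripper's body presses on something with over 40 N, if the wrist force passes 120 N, or if a joint passes its speed limit or range.

## Working session

There is one attempt and no reset: what is moved stays moved. The work goes in short steps, Python scripts to look and compute and a tool call to move; the robot and the scene stay as the last step left them, time stands still between calls to the robot, and variables do not carry over. Pictures are saved under pics/ and viewed, and the job is handed in when it is done.

Besides the shell and the picture viewer there is one more tool, called after "Call:" by a JSON object that holds its "api" and its "payload", one argument or row to a line. drive_tool: Moves the arm, as the interface text tells. Its arguments: {"type":"object","properties":{"deltas":{"type":"array"}},"required":["deltas"]}

```bash
ls; mkdir -p pics
cat > h.py <<'E'
import numpy as np,cv2
from station import bot
from scipy.spatial.transform import Rotation as R
def grab(n):
    f=bot.grab_frame(n); np.savez(f'{n}.npz',**f); return f
def pts(f):
    K=np.array(f['intrinsics']);V=np.array(f['view']);d=f['depth']
    v,u=np.mgrid[:d.shape[0],:d.shape[1]]
    x=(u-K[0,2])/K[0,0]*d; y=-(v-K[1,2])/K[1,1]*d
    P=np.stack([x,y,-d,np.ones_like(d)],-1)@np.linalg.inv(V).T
    return P[...,:3]
def proj(f,p):
    K=np.array(f['intrinsics']);V=np.array(f['view']);c=V@np.r_[p,1]
    return K[0,0]*c[0]/-c[2]+K[0,2],K[1,1]*-c[1]/-c[2]+K[1,2]
E
python3 - <<'E'
from h import *
for n in('side','top'):
    f=grab(n); cv2.imwrite(f'pics/{n}0.png',f['color']); print(n,f.keys(),f['intrinsics'],np.round(np.linalg.inv(f['view']),3).tolist())
print(bot.sense())
E
```

```text
pics
side dict_keys(['color', 'depth', 'intrinsics', 'view']) [[386.94524897   0.         321.9378609 ]
 [  0.         386.94524897 200.83160159]
 [  0.           0.           1.        ]] [[0.999, 0.024, -0.034, 0.429], [-0.041, 0.475, -0.879, -0.807], [-0.005, 0.879, 0.476, 0.576], [0.0, 0.0, 0.0, 1.0]]
top dict_keys(['color', 'depth', 'intrinsics', 'view']) [[423.18813767   0.         317.41068955]
 [  0.         423.18813767 199.22931132]
 [  0.           0.           1.        ]] [[0.017, 0.981, -0.193, 0.195], [-1.0, 0.021, 0.019, 0.067], [0.022, 0.192, 0.981, 1.433], [0.0, 0.0, 0.0, 1.0]]
{'clock': 0.1, 'qpos': array([-1.31782831e+00,  1.16417835e-01,  1.44216954e+00, -2.18765985e-05,
        1.58400450e+00, -3.77869104e-02]), 'qvel': array([-0.00045687, -0.00122417, -0.00166499,  0.00093187,  0.00033557,
        0.00045906]), 'joint_efforts': array([ 1.71922056e-03, -7.22898746e+01, -6.23866725e+01,  7.81618827e-02,
        2.27406027e-02, -5.39141740e-05]), 'eef_pos': array([ 0.19345539, -0.64649975,  0.21801058]), 'tool_rot': array([ 0.42250822,  0.56743851, -0.4220772 ,  0.56687844]), 'ft_force': array([-0.17075468,  0.01803301,  0.81955346]), 'moment': array([-0.0231547 ,  0.01859212, -0.02498365]), 'gripper_width': 1.0008918253929027}
```

View pics/side0.png

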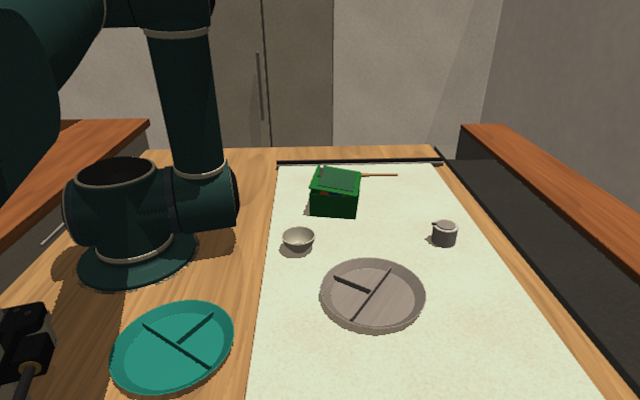

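View pics/top0.png

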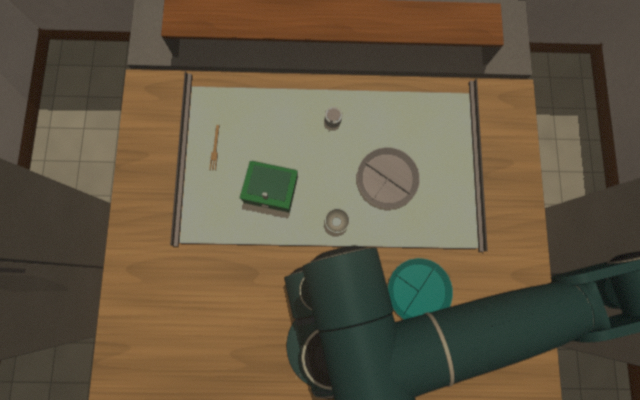

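The side view shows the green box at (335,192), the grey plate at (372,295), the bowl at (298,241), the tin at (444,233) and the fork at (380,175). The top view shows the box at (270,186), the grey plate at (387,178), the tin at (333,117), the bowl at (337,221) and the fork at (215,147).

Candidates:
- **Plate:** grey at top (387,178) or teal at top (420,288). The teal one is a plastic look-alike off the shelf, so I choose the grey one.
- **Box:** there is only one green box, at top (270,186). Its latch is the white spot at (264,195).

Next is a close crop and measurement.

Run:
```python
from h import *
t=dict(np.load('top.npz'));s=dict(np.load('side.npz'))
a=cv2.resize(t['color'][140:230,220:440],None,fx=3.5,fy=3.5,interpolation=cv2.INTER_CUBIC)
b=cv2.resize(s['color'][150:230,290:410],None,fx=3.5,fy=3.5,interpolation=cv2.INTER_CUBIC)
c=np.zeros((600,790,3),np.uint8);c[:a.shape[0],:a.shape[1]]=a;c[315:315+b.shape[0],:b.shape[1]]=b
cv2.imwrite('pics/crop.png',c)
for n,f in(('top',t),('side',s)):
    P=pts(f);hsv=cv2.cvtColor(f['color'],cv2.COLOR_BGR2HSV)
    H,S,Vv=cv2.split(hsv)
    g=(H>50)&(H<80)&(S>120)&(P[...,0]>.35)&(P[...,2]>0.01)
    g=cv2.morphologyEx(g.astype(np.uint8),cv2.MORPH_OPEN,np.ones((2,2)))>0
    q=P[g];print(n,'green n',len(q),'z pct',np.percentile(q[:,2],[1,25,50,75,99]).round(4))
    # lid top
    top=q[q[:,2]>0.085]
    r=cv2.minAreaRect(top[:,:2].astype(np.float32)*1000);print('lid rect',r, 'corners',cv2.boxPoints(r).round(1).tolist())
    A=np.c_[top[:,:2],np.ones(len(top))];k=np.linalg.lstsq(A,top[:,2],rcond=None)[0];print('plane',k, 'tilt',np.arctan(np.hypot(*k[:2])),'dir',np.degrees(np.arctan2(-k[1],-k[0])))
    # latch: points above lid nearby, non-green
    c0=top.mean(0)
    m=(np.hypot(P[...,0]-c0[0],P[...,1]-c0[1])<.13)&(P[...,2]>.10)&~((H>50)&(H<80)&(S>120))
    v,u=np.nonzero(m);print('latch n',len(u),np.c_[u,v,P[m].round(4)][:40].tolist())
    # plate etc: non-shelf on shelf
    m=(P[...,2]>.0245)&(P[...,0]>.33)&(P[...,0]<.88)&(abs(P[...,1])<.5)&~g
    nn,lab,st,ce=cv2.connectedComponentsWithStats(m.astype(np.uint8))
    for i in range(1,nn):
        if st[i,4]>15:
            p=P[lab==i];(cx,cy),rad=cv2.minEnclosingCircle(p[:,:2].astype(np.float32));print(st[i],'circ',round(cx,4),round(cy,4),round(rad,4),'zmax',p[:,2].max().round(3))
```

```text
Traceback (most recent call last):
IndexError: index -1 is out of bounds for axis 0 with size 0
```

View pics/crop.png

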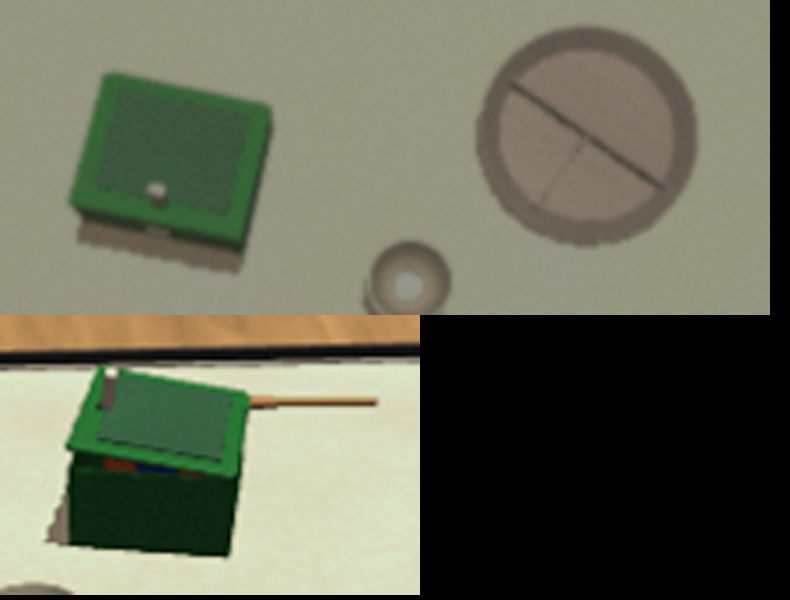

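The crop confirms the box and the stainless plate. The lid is slightly open, with orange and blue visible through the gap. My mask came back empty, so I'm checking the depth and HSV values.

Run:
```python
from h import *
for n,px in(('top',[(270,186),(300,100),(387,178),(264,195)]),('side',[(335,180),(335,200),(372,295),(500,350)])):
    f=dict(np.load(n+'.npz'));P=pts(f);hsv=cv2.cvtColor(f['color'],cv2.COLOR_BGR2HSV)
    for u,v in px: print(n,u,v,f['depth'][v,u],P[v,u].round(4),hsv[v,u])
```

```text
top 270 186 1.3573074 [0.4957 0.1945 0.1058] [61 82 84]
top 300 100 1.5136342 [0.8339 0.1082 0.0145] [ 30  37 150]
top 387 178 1.4467341 [ 0.5489 -0.1964  0.0326] [17 53 97]
top 264 195 1.3141083 [0.4584 0.2085 0.1422] [ 26  37 116]
side 335 180 1.100277 [0.5053 0.1867 0.1038] [ 67 111  99]
side 335 200 1.057979 [0.501  0.1225 0.0738] [ 65 163  39]
side 372 295 0.8018985 [ 0.5556 -0.1992  0.0217] [15 47 87]
side 500 350 0.6808302 [ 0.7593 -0.3462  0.0192] [ 32  36 220]
```

Run:
```python
from h import *
t=dict(np.load('top.npz'));s=dict(np.load('side.npz'))
for n,f in(('top',t),('side',s)):
    P=pts(f);hsv=cv2.cvtColor(f['color'],cv2.COLOR_BGR2HSV)
    H,S,Vv=cv2.split(hsv)
    gc=(H>48)&(H<75)&(S>65)
    g=gc&(P[...,0]>.35)&(P[...,0]<.8)&(P[...,1]>0)&(P[...,1]<.4)&(P[...,2]>0.03)
    q=P[g];print(n,'green n',len(q),'z pct',np.percentile(q[:,2],[1,25,50,75,99]).round(4))
    top=q[q[:,2]>0.09]
    r=cv2.minAreaRect(top[:,:2].astype(np.float32)*1000);print('lid rect',r, 'corners',cv2.boxPoints(r).round(1).tolist())
    k=np.array([0,0,.1])
    for _ in range(5):
        e=abs(top[:,2]-np.c_[top[:,:2],np.ones(len(top))]@k) if _ else np.zeros(len(top))
        tt=top[e<max(.004,np.median(e)*2)] if _ else top
        k=np.linalg.lstsq(np.c_[tt[:,:2],np.ones(len(tt))],tt[:,2],rcond=None)[0]
    print('plane',k.round(4), 'tilt',np.arctan(np.hypot(*k[:2])),'dir',np.degrees(np.arctan2(-k[1],-k[0])),len(tt),len(top))
    c0=top.mean(0)
    m=(np.hypot(P[...,0]-c0[0],P[...,1]-c0[1])<.13)&(P[...,2]>.10)&(P[...,2]-(P[...,:2]@k[:2]+k[2])>.012)
    v,u=np.nonzero(m);print('latch n',len(u),np.c_[u,v,P[m].round(3)][:40].tolist())
    m=(P[...,2]>.026)&(P[...,0]>.33)&(P[...,0]<.88)&(abs(P[...,1])<.49)&~g
    nn,lab,st,ce=cv2.connectedComponentsWithStats(m.astype(np.uint8))
    for i in range(1,nn):
        if st[i,4]>15:
            p=P[lab==i];(cx,cy),rad=cv2.minEnclosingCircle(p[:,:2].astype(np.float32));print(st[i],'circ',round(cx,4),round(cy,4),round(rad,4),'zmax',p[:,2].max().round(3))
```

```text
top green n 1993 z pct [0.0767 0.0956 0.1003 0.1046 0.1109]
lid rect ((504.1709899902344, 199.73382568359375), (162.28488159179688, 134.5465850830078), 79.2881851196289) corners [[423.0, 132.5], [555.2000122070312, 107.5], [585.4000244140625, 267.0], [453.20001220703125, 292.0]]
plane [-0.119   0.0239  0.1555] tilt 0.120814478159427 dir -11.373801626224594 1603 1842
latch n 26 [[263.0, 193.0, 0.466, 0.212, 0.138], [264.0, 193.0, 0.466, 0.21, 0.135], [265.0, 193.0, 0.467, 0.207, 0.133], [266.0, 193.0, 0.466, 0.203, 0.136], [262.0, 194.0, 0.463, 0.216, 0.136], [263.0, 194.0, 0.462, 0.212, 0.141], [264.0, 194.0, 0.463, 0.209, 0.136], [265.0, 194.0, 0.462, 0.206, 0.14], [266.0, 194.0, 0.463, 0.203, 0.136], [267.0, 194.0, 0.463, 0.2, 0.137], [262.0, 195.0, 0.46, 0.215, 0.136], [263.0, 195.0, 0.459, 0.212, 0.137], [264.0, 195.0, 0.458, 0.208, 0.142], [265.0, 195.0, 0.46, 0.206, 0.134], [266.0, 195.0, 0.46, 0.203, 0.136], [267.0, 195.0, 0.46, 0.2, 0.133], [263.0, 196.0, 0.458, 0.213, 0.127], [264.0, 196.0, 0.458, 0.21, 0.131], [265.0, 196.0, 0.457, 0.206, 0.133], [266.0, 196.0, 0.457, 0.203
[... 1860 characters left out ...]
 0.124], [321.0, 171.0, 0.466, 0.202, 0.126], [322.0, 171.0, 0.469, 0.211, 0.122], [319.0, 172.0, 0.46, 0.202, 0.123], [320.0, 172.0, 0.463, 0.205, 0.121], [321.0, 172.0, 0.466, 0.203, 0.122], [321.0, 173.0, 0.466, 0.2, 0.12]]
[319 165   6  12  44] circ 0.4722 0.244 0.0461 zmax 0.14
[309 189  10  26  39] circ 0.4426 0.1486 0.0202 zmax 0.089
[319 191  29   6  79] circ 0.4944 0.1809 0.0728 zmax 0.097
[320 213  13   2  17] circ 0.4766 0.1269 0.017 zmax 0.03
[334 214  18   3  24] circ 0.5221 0.1184 0.0238 zmax 0.03
[431 219  27  27 598] circ 0.7623 -0.0074 0.0322 zmax 0.072
[281 226  34  26 688] circ 0.4009 -0.0219 0.0429 zmax 0.062
[ 320  257  106   71 1967] circ 0.5546 -0.197 0.1091 zmax 0.041
```

```bash
cat >> h.py <<'E'
psi=np.radians(-10.6); xb=np.array([np.cos(psi),np.sin(psi),0]); yb=np.array([-np.sin(psi),np.cos(psi),0]); zb=np.array([0,0,1.])
H=np.array([.5705,.188,.088])
def latch(th): return H-xb*(112*np.cos(th)-28*np.sin(th))/1e3+zb*(112*np.sin(th)+28*np.cos(th))/1e3
def need(p,Rt=None,s=None):
    s=s or bot.sense();R0=R.from_quat(s['tool_rot']);d=R0.inv().apply(np.array(p)-s['eef_pos'])/.05
    print('tcp',s['eef_pos'].round(4),'shift units',d.round(3),'turn units',None if Rt is None else ((R0.inv()*Rt).as_rotvec(degrees=True)/6).round(3))
def down(zdir): # tool x down, tool z along zdir
    z=np.array(zdir)/np.linalg.norm(zdir);x=np.array([0,0,-1.]);return R.from_matrix(np.c_[x,np.cross(z,x),z])
E
python3 - <<'E'
from h import *
s=bot.sense();print(R.from_quat(s['tool_rot']).as_matrix().round(3))
L=latch(.125);print(L)
need(L+[0,0,.1],down(yb));need(L+[0,0,.1],down(-yb));need(L,down(yb))
E
```

```text
[[-0.     0.958  0.287]
 [ 0.001  0.287 -0.958]
 [-1.     0.    -0.001]]
[0.46470151 0.20779965 0.1297451 ]
tcp [ 0.1935 -0.6465  0.218 ] shift units [ -0.22   10.095 -14.814] turn units [-2.5457e+01 -3.0000e-03 -1.3000e-02]
tcp [ 0.1935 -0.6465  0.218 ] shift units [ -0.22   10.095 -14.814] turn units [ 4.543e+00 -9.000e-03  2.000e-03]
tcp [ 0.1935 -0.6465  0.218 ] shift units [  1.78   10.095 -14.812] turn units [-2.5457e+01 -3.0000e-03 -1.3000e-02]
```

Call:
{"api": "drive_tool", "payload": {
  "deltas": [-0.05,0,0,-1,0,0,50,-0.05,0,0,-1,0,0,50,-0.05,0,0,-1,0,0,50,-0.05,0,0,-1,0,0,50,-0.05,0,0,-1,0,0,50,-0.05,0,0,-1,0,0,50,0,0,0,-1,0,0,50,0,0,0,-1,0,0,50,0,0,0,-1,0,0,50,0,0,0,-1,0,0,50,0,0,0,-1,0,0,50,0,0,0,-1,0,0,50]
}}

```text
clock: 1.3
eef_pos: [0.1935, -0.6466, 0.2332]
tool_rot: [0.007, 0.707, -0.007, 0.707]
ft_force: [0.1, 1.2, -0.3]
gripper_width: 0.538
```

Call:
{"api": "drive_tool", "payload": {
  "deltas": [0,0,0,-1,0,0,50,0,0,0,-1,0,0,50,0,0,0,-1,0,0,50,0,0,0,-1,0,0,50,0,0,0,-1,0,0,50,0,0,0,-1,0,0,50,0,0,0,-1,0,0,50,0,0,0,-1,0,0,50,0,0,0,-1,0,0,50,0,0,0,-1,0,0,50,0,0,0,-1,0,0,50,0,0,0,-1,0,0,50]
}}

```text
clock: 2.5
eef_pos: [0.1935, -0.6466, 0.2332]
tool_rot: [-0.41, 0.576, 0.41, 0.576]
ft_force: [-0.3, -0.6, 0.5]
gripper_width: 0.539
```

Call:
{"api": "drive_tool", "payload": {
  "deltas": [0,0,0,-1,0,0,50,0,0,0,-0.45,0,0,50,0,0,0,0,0,0,50]
}}

```text
clock: 2.8
eef_pos: [0.1935, -0.6466, 0.2332]
tool_rot: [-0.451, 0.544, 0.452, 0.544]
ft_force: [0.1, -0.8, 0.5]
gripper_width: 0.538
```

Run:
```python
from h import *
s=bot.sense();print(s['clock'],s['qpos'].round(3),s['gripper_width']);need(latch(.125)+[0,0,.08],down(yb),s);need([.42,-.4,.24],None,s)
```

```text
2.8 [-1.318  0.113  1.422 -0.     1.608 -2.704] 0.5376659331145035
tcp [ 0.1935 -0.6466  0.2332] shift units [ 0.48  -2.189 17.793] turn units [ 0.     0.006 -0.003]
tcp [ 0.1935 -0.6466  0.2332] shift units [-0.133 -3.546  5.681] turn units None
```

Call:
{"api": "drive_tool", "payload": {
  "deltas": [0,-0.2,0.2,0,0,0,50,0,-0.4,0.5,0,0,0,50,0,-0.4,0.8,0,0,0,50,0,-0.4,0.8,0,0,0,50,0,-0.4,0.8,0,0,0,50,0,-0.4,0.8,0,0,0,50,0,0,0.8,0,0,0,50,0,0,0.8,0,0,0,50,0,0,0.8,0,0,0,50,0,0,0.8,0,0,0,50,0,0,0.8,0,0,0,50,0,0,0.8,0,0,0,50]
}}

```text
clock: 4.0
eef_pos: [0.382, -0.2372, 0.2336]
tool_rot: [-0.451, 0.544, 0.451, 0.545]
ft_force: [0.5, -0.2, -0.2]
gripper_width: 0.534
```

Call:
{"api": "drive_tool", "payload": {
  "deltas": [0,0,0.8,0,0,0,50,0,0,0.8,0,0,0,50,0,0,0.8,0,0,0,50,0,0,0.8,0,0,0,50,0,0,0.8,0,0,0,50,0,0,0.8,0,0,0,50,0,0,0.8,0,0,0,50,0,0,0.8,0,0,0,50,0,0,0.8,0,0,0,50,0,0,0.8,0,0,0,50,0,0,0.6,0,0,0,50,0,0,0.4,0,0,0,50]
}}

```text
clock: 5.2
eef_pos: [0.4644, 0.2054, 0.2334]
tool_rot: [-0.451, 0.544, 0.452, 0.544]
ft_force: [0.6, -0.8, 1.2]
gripper_width: 0.538
```

Call:
{"api": "drive_tool", "payload": {
  "deltas": [0,0,0,0,0,0,50,0,0,0,0,0,0,50]
}}

```text
clock: 5.4
eef_pos: [0.4645, 0.2031, 0.2335]
tool_rot: [-0.452, 0.544, 0.452, 0.544]
ft_force: [-0.1, 0.9, 0.2]
gripper_width: 0.537
```

Run:
```python
from h import *
s=bot.sense();print(s['clock'],s['qpos'].round(3));need(latch(.125)+[0,0,-.017],down(yb),s)
f=grab('side');cv2.imwrite('pics/s1.png',cv2.resize(f['color'][80:260,220:460],None,fx=3.2,fy=3.2))
```

```text
5.4 [ 0.362 -0.258  1.773 -0.     1.628 -1.023]
tcp [0.4645 0.2031 0.2335] shift units [2.415 0.013 0.093] turn units [-0.004 -0.003 -0.003]
```

View pics/s1.png

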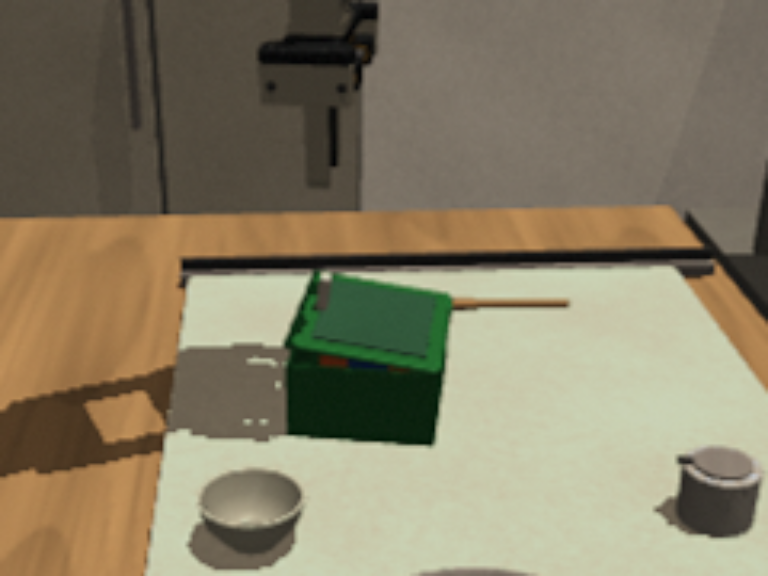

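The gripper, with its finger tip at crop (320,185), sits above the latch at (325,290). Next I descend and close.

Call:
{"api": "drive_tool", "payload": {
  "deltas": [0.4,0,0.1,0,0,0,50,0.4,0,0,0,0,0,50,0.4,0,0,0,0,0,50,0.4,0,0,0,0,0,50,0.4,0,0,0,0,0,50,0.2,0,0,0,0,0,50,0.2,0,0,0,0,0,50,0,0,0,0,0,0,50]
}}

```text
clock: 6.25
eef_pos: [0.4656, 0.2073, 0.1129]
tool_rot: [-0.451, 0.545, 0.451, 0.544]
ft_force: [-0.2, 0.3, -0.3]
gripper_width: 0.535
```

Call:
{"api": "drive_tool", "payload": {
  "deltas": [0,0,0,0,0,0,0,0,0,0,0,0,0,0,0,0,0,0,0,0,0,0,0,0,0,0,0,0,0,0,0,0,0,0,0]
}}

```text
clock: 6.75
eef_pos: [0.4666, 0.2099, 0.1144]
tool_rot: [-0.451, 0.542, 0.453, 0.546]
ft_force: [6.8, 25.5, -2.4]
gripper_width: 0.172
```

Run:
```python
from h import *
s=bot.sense();print(s['clock'],s['eef_pos'],s['gripper_width'],s['ft_force'])
f=grab('side');cv2.imwrite('pics/s2.png',cv2.resize(f['color'][80:260,220:460],None,fx=3.2,fy=3.2))
# arc steps: use measured grasp point
G=s['eef_pos']+[0,0,.019]; d=G-H; print('fwd,h',-d@xb,d[2])
R0=R.from_quat(s['tool_rot']); prev=0
for k in range(1,25):
    a=k*1.6/24
    g=latch(.125+a)-latch(.125+a-1.6/24)
    print(k,(R0.inv().apply(g)/.05).round(3))
```

```text
6.75 [0.46656784 0.20991666 0.11437278] 0.17156141650449908 [ 6.80925025 25.52252636 -2.36977047]
fwd,h 0.10619019616148839 0.04537278216542523
1 [-0.141 -0.061  0.001]
2 [-0.137 -0.07   0.001]
3 [-0.132 -0.079  0.001]
4 [-0.127 -0.087  0.001]
5 [-0.121 -0.096  0.001]
6 [-0.114 -0.104  0.001]
7 [-0.107 -0.111  0.001]
8 [-0.099 -0.118  0.001]
9 [-0.091 -0.124  0.001]
10 [-0.083 -0.13   0.001]
11 [-0.074 -0.135  0.   ]
12 [-0.065 -0.14   0.   ]
13 [-0.055 -0.144  0.   ]
14 [-0.045 -0.147  0.   ]
15 [-0.036 -0.15   0.   ]
16 [-0.025 -0.152  0.   ]
17 [-0.015 -0.153  0.   ]
18 [-0.005 -0.154  0.   ]
19 [ 0.005 -0.154  0.   ]
20 [ 0.015 -0.153 -0.   ]
21 [ 0.026 -0.152 -0.   ]
22 [ 0.036 -0.15  -0.   ]
23 [ 0.046 -0.147 -0.   ]
24 [ 0.055 -0.144 -0.   ]
```

View pics/s2.png

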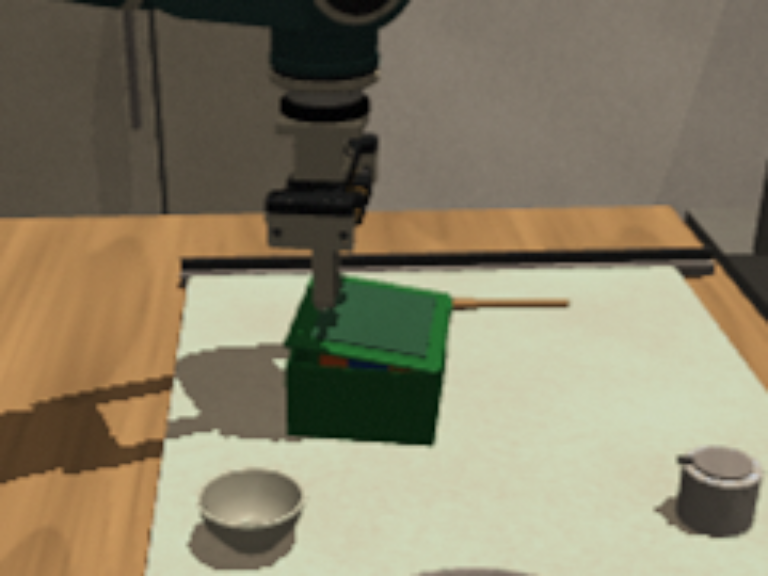

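The latch is gripped at about 16 mm. A lateral force of 25 N shows the grip is off by about 2.5 mm, so I centre it first and then swing.

Call:
{"api": "drive_tool", "payload": {
  "deltas": [0,0,0.05,0,0,0,0,-0.07,-0.03,0,0,0,0,0,-0.14,-0.065,0,0,0,0,0,-0.135,-0.075,0,0,0,0,0,-0.13,-0.08,0,0,0,0,0,-0.125,-0.09,0,0,0,0,0,-0.12,-0.1,0,0,0,0,0]
}}

```text
clock: 7.5
eef_pos: [0.4885, 0.206, 0.1502]
tool_rot: [-0.451, 0.544, 0.451, 0.544]
ft_force: [1.1, 4.0, -6.0]
gripper_width: 0.171
```

Run:
```python
from h import *
s=bot.sense();print(s['clock'],s['eef_pos'],s['gripper_width'],s['ft_force'],s['moment'])
G=s['eef_pos']+[0,0,.019]; d=G-H; print('fwd,h,r',-d@xb,d[2],np.hypot(-d@xb,d[2]),'lid',np.arctan2(d[2],-d@xb)-np.arctan2(28,112))
```

```text
7.5 [0.48845445 0.2060321  0.15021097] 0.1714623610205416 [ 1.09113831  3.95722622 -5.99594385] [ 0.694881   -0.12646628 -0.05756542]
fwd,h,r 0.08396249698323363 0.08121097300659416 0.11681148503609258 lid 0.5237626515561136
```

Call:
{"api": "drive_tool", "payload": {
  "deltas": [-0.11,-0.105,0,0,0,0,0,-0.105,-0.11,0,0,0,0,0,-0.1,-0.12,0,0,0,0,0,-0.09,-0.125,0,0,0,0,0,-0.08,-0.13,0,0,0,0,0,-0.075,-0.135,0,0,0,0,0,-0.065,-0.14,0,0,0,0,0,-0.055,-0.145,0,0,0,0,0,-0.045,-0.145,0,0,0,0,0]
}}

```text
clock: 8.4
eef_pos: [0.5452, 0.1951, 0.1858]
tool_rot: [-0.451, 0.545, 0.451, 0.544]
ft_force: [-0.2, -2.0, -9.4]
gripper_width: 0.167
```

Run:
```python
from h import *
s=bot.sense();print(s['clock'],s['eef_pos'],s['gripper_width'],s['ft_force'],s['moment'])
G=s['eef_pos']+[0,0,.019]; d=G-H; print('fwd,h,r',-d@xb,d[2],np.hypot(-d@xb,d[2]),'lid',np.arctan2(d[2],-d@xb)-np.arctan2(28,112))
```

```text
8.4 [0.54523657 0.19510193 0.18582413] 0.1668848048747765 [-0.20340448 -1.97338776 -9.43086362] [-0.2137154   0.22717472 -0.05189557]
fwd,h,r 0.02613872461714636 0.116824134031282 0.11971261928790111 lid 1.1056988128204714
```

Call:
{"api": "drive_tool", "payload": {
  "deltas": [0.01,-0.15,0,0,0,0,0,0.01,-0.15,0,0,0,0,0,0.01,-0.15,0,0,0,0,0,0.01,-0.15,0,0,0,0,0,0.01,-0.15,0,0,0,0,0,0.02,-0.15,0,0,0,0,0,0.03,-0.15,0,0,0,0,0,0.04,-0.15,0,0,0,0,0,0.05,-0.15,0,0,0,0,0,0,0,0,0,0,0,0]
}}

```text
clock: 9.4
eef_pos: [0.6135, 0.182, 0.1789]
tool_rot: [-0.453, 0.543, 0.45, 0.546]
ft_force: [2.2, -7.5, 10.4]
gripper_width: 0.167
```

Run:
```python
from h import *
s=bot.sense();print(s['clock'],s['eef_pos'],s['gripper_width'],s['ft_force'],s['moment'])
G=s['eef_pos']+[0,0,.019]; d=G-H; print('fwd,h,r',-d@xb,d[2],np.hypot(-d@xb,d[2]),'lid',np.arctan2(d[2],-d@xb)-np.arctan2(28,112))
f=grab('side');cv2.imwrite('pics/s3.png',cv2.resize(f['color'][80:260,220:460],None,fx=3.2,fy=3.2))
```

```text
9.4 [0.61347167 0.18198305 0.17886678] 0.1674515975457244 [ 2.21194785 -7.53686782 10.44416826] [-1.20436702 -0.34588573 -0.00379306]
fwd,h,r -0.04334520103649301 0.10986678101174685 0.11810806925344743 lid 1.701595393791838
```

View pics/s3.png

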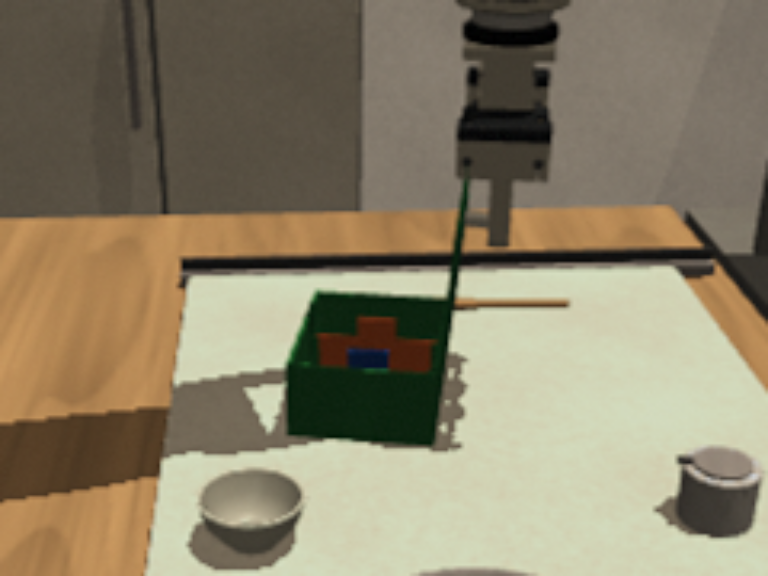

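The lid stands open at crop (460,230). Orange is in the far slot (+y), at (375,340), and blue is in the near slot at (368,358). I release and go straight up.

Call:
{"api": "drive_tool", "payload": {
  "deltas": [0,0,0,0,0,0,45,0,0,0,0,0,0,45,0,0,0,0,0,0,45,-0.4,0,0,0,0,0,45,-0.6,0,0,0,0,0,45,-0.6,0,0,0,0,0,45,-0.4,0,0,0,0,0,45,0,0,0,0,0,0,45,0,0,0,0,0,0,45]
}}

```text
clock: 10.35
eef_pos: [0.6111, 0.1831, 0.2759]
tool_rot: [-0.452, 0.544, 0.452, 0.544]
ft_force: [-0.1, -0.6, -0.7]
gripper_width: 0.484
```

Run:
```python
from h import *
s=bot.sense();print(s['clock'],s['eef_pos'],s['gripper_width'],s['ft_force'])
C=H-xb*.065-[0,0,.07]
print('box',C,'expected tab top',C+yb*.034+[0,0,.066])
o={}
for n in('side','top'):
    f=grab(n);P=pts(f);hsv=cv2.cvtColor(f['color'],cv2.COLOR_BGR2HSV);Hh,S,V=cv2.split(hsv)
    near=(abs(P[...,0]-C[0])<.09)&(abs(P[...,1]-C[1])<.09)
    for nm,m in(('orange',((Hh<20)|(Hh>175))&(S>90)&near),('blue',(Hh>100)&(Hh<135)&(S>80)&near)):
        p=P[m]; 
        if len(p)==0: print(n,nm,'none');continue
        loc=(p-C)@np.c_[xb,yb,zb]
        print(n,nm,len(p),'local pct5/50/95',np.percentile(loc,[5,50,95],axis=0).round(4).tolist())
        hi=loc[loc[:,2]>.052]
        if len(hi):print('  tab',len(hi),hi.mean(0).round(4),hi.min(0).round(4),hi.max(0).round(4))
    p=P.reshape(-1,3);g=((Hh>48)&(Hh<75)&(S>50)).ravel();loc=(p-C)@np.c_[xb,yb,zb]
    l=loc[g&(loc[:,2]>.085)&(abs(loc[:,1])<.085)&(loc[:,0]>.04)&(loc[:,0]<.14)]
    print(n,'lid',len(l),np.polyfit(l[:,2],l[:,0],1) if len(l)>5 else '')
    x0,y0=(220,80) if n=='side' else (210,110)
    cv2.imwrite(f'pics/{n}4.png',cv2.resize(f['color'][y0:y0+140,x0:x0+180],None,fx=4,fy=4))
```

```text
10.35 [0.61114489 0.18312686 0.27589906] 0.4836225997687397 [-0.05228017 -0.64275109 -0.68650005]
box [0.5066092  0.19995684 0.018     ] expected tab top [0.51286355 0.23337664 0.084     ]
side orange 359 local pct5/50/95 [[-0.0463, -0.0075, 0.0176], [0.0085, 0.0335, 0.0397], [0.0538, 0.0374, 0.0666]]
  tab 75 [0.0116 0.0144 0.0889] [-0.0165 -0.0769  0.0521] [0.0979 0.0395 0.469 ]
side blue 76 local pct5/50/95 [[-0.0131, -0.0365, 0.0528], [0.0051, -0.0335, 0.0617], [0.0778, -0.0222, 0.438]]
  tab 75 [ 0.0113 -0.0314  0.1001] [-0.0136 -0.0384  0.0523] [0.0935 0.069  0.4695]
side lid 141 [0.12782717 0.05569093]
top orange none
top blue none
top lid 976 [ 0.23984618 -0.05726913]
```

View pics/top4.png

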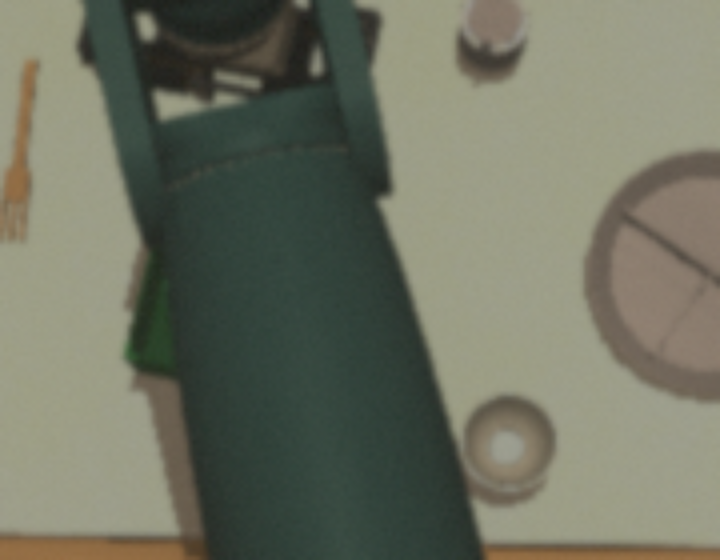

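View pics/side4.png

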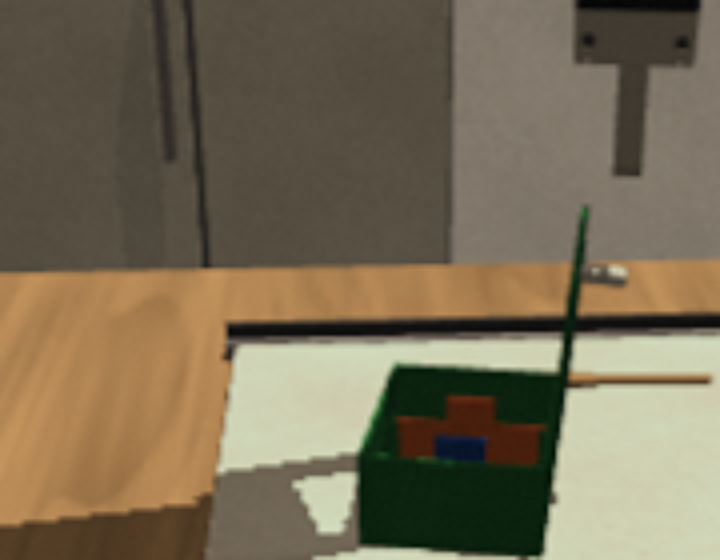

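The lid stands at about 1.70 rad (side view edge from (565,380) to (587,208)). Orange is the far divider, with its tab at (470,408). I refine the tab position and work out the move.

Run:
```python
from h import *
C=H-xb*.065-[0,0,.07]
f=dict(np.load('side.npz'));P=pts(f);Hh,S,V=cv2.split(cv2.cvtColor(f['color'],cv2.COLOR_BGR2HSV))
loc=(P-C)@np.c_[xb,yb,zb]
m=((Hh<20)|(Hh>175))&(S>90)&(abs(loc[...,0])<.07)&(loc[...,1]>.015)&(loc[...,1]<.05)
for a,b in((.02,.044),(.05,.066)):
    l=loc[m&(loc[...,2]>a)&(loc[...,2]<b)];print(len(l),np.median(l,0),l[:,0].min(),l[:,0].max())
    print(np.polyfit(l[:,0],l[:,1],1))
l=loc[m];print('zmax',np.percentile(l[:,2],98))
tab=C+yb*.035+[0,0,.057]; need(tab+[0,0,.2-.019],down(yb)); need(tab+[0,0,-.019],down(yb))
```

```text
188 [0.01476442 0.03376546 0.03482008] -0.05288180413794539 0.054248734523072585
[-0.01511067  0.03372682]
54 [0.00213696 0.03230252 0.05793479] -0.013071715586115735 0.019281451319702516
[0.04825559 0.03264247]
zmax 0.06629870391362001
tcp [0.6109 0.183  0.2748] shift units [0.379 2.112 0.65 ] turn units [-0.005 -0.007 -0.016]
tcp [0.6109 0.183  0.2748] shift units [4.379 2.105 0.653] turn units [-0.005 -0.007 -0.016]
```

Call:
{"api": "drive_tool", "payload": {
  "deltas": [0,0.3,0.1,0,0,0,32,0,0.5,0.2,0,0,0,32,0,0.6,0.2,0,0,0,32,0,0.5,0.18,0,0,0,32,0,0.16,0,0,0,0,32,0.4,0,0,0,0,0,32,0.5,0,0,0,0,0,32,0.5,0,0,0,0,0,32,0.4,0,0,0,0,0,32,0.2,0,0,0,0,0,32,0,0,0,0,0,0,32,0,0,0,0,0,0,32]
}}

```text
clock: 11.65
eef_pos: [0.5164, 0.2355, 0.1772]
tool_rot: [-0.452, 0.544, 0.451, 0.544]
ft_force: [-0.1, 0.2, 0.2]
gripper_width: 0.344
```

Run:
```python
from h import *
C=H-xb*.065-[0,0,.07]
s=bot.sense();print(s['clock'],s['gripper_width']*93,s['ft_force'])
need(C+yb*.036+xb*.002+[0,0,.038],down(yb),s)
f=grab('side');cv2.imwrite('pics/s5.png',cv2.resize(f['color'][80:220,260:440],None,fx=4,fy=4))
```

```text
11.65 31.95028703532463 [-0.08260264  0.23743207  0.24075802]
tcp [0.5164 0.2355 0.1772] shift units [ 2.424  0.022 -0.015] turn units [-0.007  0.003  0.005]
```

View pics/s5.png

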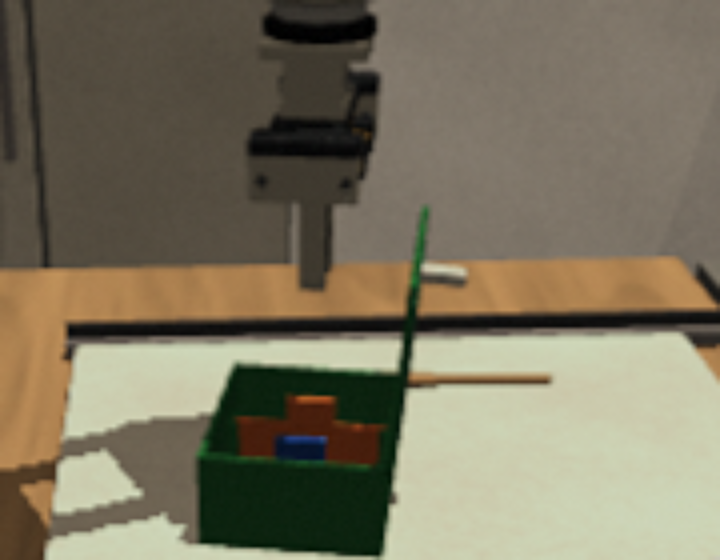

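The fingers at (312,288) line up with the orange tab at (312,405). I descend 2.4 and close.

Call:
{"api": "drive_tool", "payload": {
  "deltas": [0.3,0,0,0,0,0,32,0.4,0,0,0,0,0,32,0.4,0,0,0,0,0,32,0.4,0,0,0,0,0,32,0.4,0,0,0,0,0,32,0.3,0,0,0,0,0,32,0.2,0,0,0,0,0,32,0,0,0,0,0,0,32]
}}

```text
clock: 12.5
eef_pos: [0.5157, 0.2352, 0.0551]
tool_rot: [-0.451, 0.545, 0.452, 0.544]
ft_force: [0.3, -0.3, -0.7]
gripper_width: 0.341
```

Call:
{"api": "drive_tool", "payload": {
  "deltas": [0,0,0,0,0,0,0,0,0,0,0,0,0,0,0,0,0,0,0,0,0,0,0,0,0,0,0,0]
}}

```text
clock: 12.9
eef_pos: [0.5164, 0.2355, 0.057]
tool_rot: [-0.452, 0.544, 0.451, 0.545]
ft_force: [1.2, -0.6, 2.9]
gripper_width: 0.082
```

Run:
```python
from h import *
s=bot.sense();print(s['clock'],s['gripper_width']*93,s['ft_force'],s['eef_pos'])
f=grab('side');cv2.imwrite('pics/s6.png',cv2.resize(f['color'][80:220,260:440],None,fx=4,fy=4))
```

```text
12.9 7.649494430212958 [ 1.18814423 -0.63105365  2.9443259 ] [0.51644349 0.23551902 0.05700901]
```

View pics/s6.png

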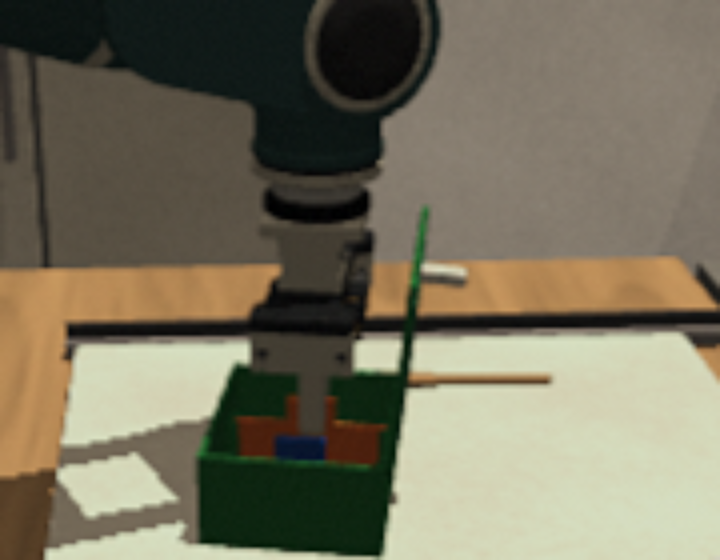

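It is gripped at about 8 mm. I lift straight up 150 mm.

Call:
{"api": "drive_tool", "payload": {
  "deltas": [-0.1,0,0,0,0,0,0,-0.2,0,0,0,0,0,0,-0.3,0,0,0,0,0,0,-0.4,0,0,0,0,0,0,-0.4,0,0,0,0,0,0,-0.4,0,0,0,0,0,0,-0.4,0,0,0,0,0,0,-0.4,0,0,0,0,0,0,-0.3,0,0,0,0,0,0,-0.1,0,0,0,0,0,0,0,0,0,0,0,0,0,0,0,0,0,0,0,0]
}}

```text
clock: 14.15
eef_pos: [0.5159, 0.2353, 0.2056]
tool_rot: [-0.451, 0.545, 0.452, 0.544]
ft_force: [-0.6, 0.0, -0.8]
gripper_width: 0.087
```

Run:
```python
from h import *
s=bot.sense();print(s['clock'],s['gripper_width']*93,s['ft_force'],s['eef_pos'])
f=grab('side');cv2.imwrite('pics/s7.png',cv2.resize(f['color'][60:220,260:440],None,fx=3.6,fy=3.6))
need([.553,-.199,s['eef_pos'][2]],down([1,0,0]))
```

```text
14.15 8.05185537756496 [-0.64904178  0.03581398 -0.84496563] [0.51593873 0.23533436 0.20556729]
tcp [0.5159 0.2353 0.2054] shift units [-1.000e-03 -2.333e+00 -8.400e+00] turn units [ 1.3227e+01 -1.4000e-02 -5.0000e-03]
```

View pics/s7.png

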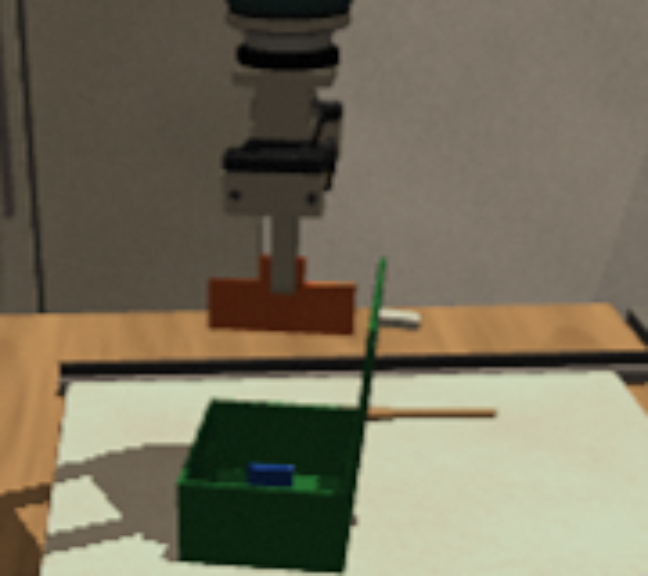

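The divider hangs level in the grip (crop (282,305)) and blue stayed in place (270,474). I travel sideways clear of the box first, then across to the plate.

Call:
{"api": "drive_tool", "payload": {
  "deltas": [0,0,-0.2,0,0,0,0,0,0,-0.4,0,0,0,0,0,0,-0.6,0,0,0,0,0,0,-0.6,0,0,0,0,0,0,-0.6,0,0,0,0,0,0,-0.6,0,0,0,0,0,0,-0.6,0,0,0,0,0,0,-0.6,0,0,0,0,0,0,-0.6,0,0,0,0,0,-0.3,-0.6,0,0,0,0,0,-0.4,-0.6,0,0,0,0,0,-0.4,-0.6,0,0,0,0]
}}

```text
clock: 15.4
eef_pos: [0.509, -0.1009, 0.2062]
tool_rot: [-0.451, 0.544, 0.451, 0.544]
ft_force: [0.8, 0.2, -1.0]
gripper_width: 0.085
```

Call:
{"api": "drive_tool", "payload": {
  "deltas": [0,-0.4,-0.6,0,0,0,0,0,-0.4,-0.6,0,0,0,0,0,-0.3,-0.4,0,0,0,0,0,-0.13,-0.2,0,0,0,0,0,0,0,1,0,0,0,0,0,0,1,0,0,0,0,0,0,1,0,0,0,0,0,0,1,0,0,0,0,0,0,1,0,0,0,0,0,0,1,0,0,0,0,0,0,1,0,0,0,0,0,0,1,0,0,0]
}}

```text
clock: 16.6
eef_pos: [0.5526, -0.1985, 0.2062]
tool_rot: [-0.19, 0.681, 0.19, 0.681]
ft_force: [0.4, -0.8, -0.9]
gripper_width: 0.084
```

Call:
{"api": "drive_tool", "payload": {
  "deltas": [0,0,0,1,0,0,0,0,0,0,1,0,0,0,0,0,0,1,0,0,0,0,0,0,1,0,0,0,0,0,0,1,0,0,0,0,0,0,0.2,0,0,0,0,0,0,0,0,0,0,0,0,0,0,0,0,0]
}}

```text
clock: 17.4
eef_pos: [0.553, -0.1987, 0.2064]
tool_rot: [-0.002, 0.707, 0.002, 0.707]
ft_force: [-0.5, 0.7, -0.5]
gripper_width: 0.084
```

Run:
```python
from h import *
s=bot.sense();print(s['clock'],s['gripper_width']*93,s['ft_force'],s['qpos'].round(2))
need([.553,-.199,.154],down([1,0,0]),s)
for n in('side','top'):
    f=grab(n);cv2.imwrite(f'pics/{n}8.png',f['color'])
```

```text
17.4 7.818497751821796 [-0.48477687  0.71657972 -0.50642689] [-0.39 -0.07  1.65  0.    1.56 -0.39]
tcp [ 0.553  -0.1987  0.2064] shift units [ 1.048e+00 -6.000e-03  1.000e-03] turn units [ 0.052 -0.001 -0.   ]
```

View pics/side8.png

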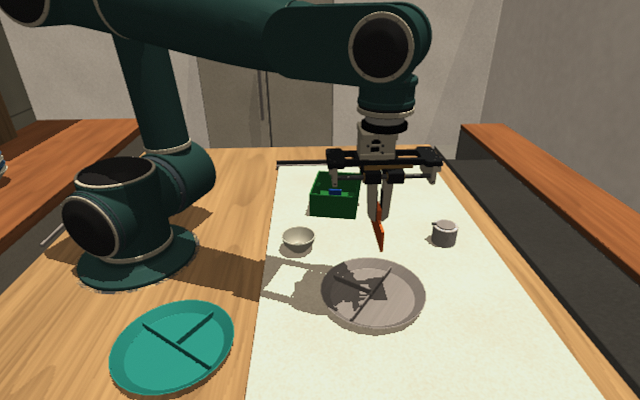

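The divider hangs at (380,228) above the grey plate (372,295), edge-on to this side camera, so its length runs parallel to the front edge. I lower it about 50 mm.

Call:
{"api": "drive_tool", "payload": {
  "deltas": [0.2,0,0,0.05,0,0,0,0.3,0,0,0,0,0,0,0.3,0,0,0,0,0,0,0.15,0,0,0,0,0,0,0,0,0,0,0,0,0,0,0,0,0,0,0,0,0,0,0,0,0,0,0,0,0,0,0,0,0,0,0,0,0,0,0,0,0]
}}

```text
clock: 18.4
eef_pos: [0.5533, -0.1989, 0.1593]
tool_rot: [0.001, 0.707, -0.001, 0.707]
ft_force: [-0.2, 0.4, -0.9]
gripper_width: 0.084
```

Run:
```python
from h import *
s=bot.sense();print(s['clock'],s['gripper_width']*93,s['ft_force'],s['eef_pos'],abs(s['qvel']).max())
b=dict(np.load('top.npz'))
for n in('side','top'):
    f=grab(n);P=pts(f);Hh,S,V=cv2.split(cv2.cvtColor(f['color'],cv2.COLOR_BGR2HSV))
    m=((Hh<15)|(Hh>175))&(S>130)&(abs(P[...,0]-.55)<.08)&(abs(P[...,1]+.2)<.1)&(P[...,2]>.05)
    p=P[m];print(n,'orange',len(p),p.min(0).round(3) if len(p) else '',p.max(0).round(3) if len(p) else '')
    if len(p)>20: print('  y->x slope',np.polyfit(p[:,1],p[:,0],1),'z->x',np.polyfit(p[:,2],p[:,0],1))
    m=(P[...,2]>.026)&(P[...,2]<.08)&(P[...,0]>.33)&(P[...,0]<.88)&(abs(P[...,1])<.49)&~((Hh>48)&(Hh<75)&(S>50))
    nn,lab,st,ce=cv2.connectedComponentsWithStats(m.astype(np.uint8))
    for i in range(1,nn):
        if st[i,4]>100:
            q=P[lab==i];(cx,cy),r=cv2.minEnclosingCircle(q[:,:2].astype(np.float32));print('  ',st[i],round(cx,4),round(cy,4),round(r,4))
    cv2.imwrite(f'pics/{n}9.png',f['color'])
```

```text
18.4 7.7980962973414725 [-0.15995422  0.36648692 -0.932155  ] [ 0.55327354 -0.19890973  0.15932418] 0.004402387879694589
side orange 270 [ 0.521 -0.257  0.127] [ 0.59  -0.171  0.344]
  y->x slope [0.01283385 0.55584852] z->x [0.06063027 0.54314312]
   [431 219  27  27 594] 0.7627 -0.007 0.0326
   [281 226  34  26 687] 0.3977 -0.0229 0.0437
   [ 320  257  106   71 1906] 0.5553 -0.1964 0.109
top orange 0  
   [325 107  18  20 293] 0.7597 -0.0075 0.0315
   [357 148  28  52 259] 0.5644 -0.157 0.0967
   [325 208  25  25 390] 0.3968 -0.0241 0.0416
```

View pics/side9.png

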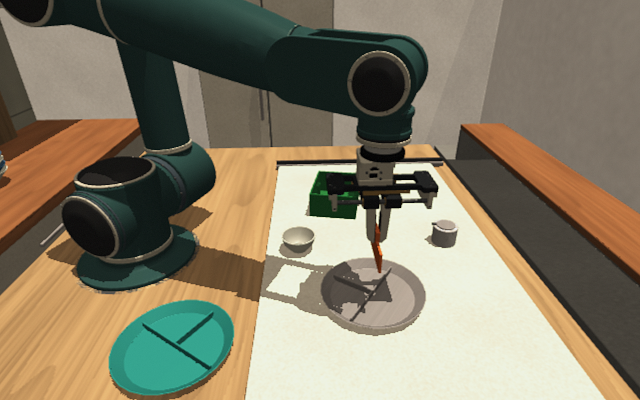

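View pics/top9.png

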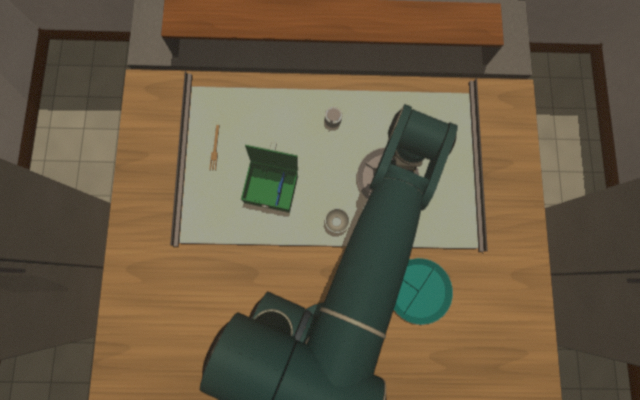

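Side view: the divider at (379,248) is held upright above the plate centre (372,295), its lower edge about 0.108 m above the plate's underside. Top view: the lid is still open (272,158), blue is in its slot (280,188), and the bowl, tin and fork are unmoved. I hand the job in.

```bash
python3 -c "
from station import bot
print(bot.close_job())"
```

```text
the job is handed in; nothing more can be done
None
```

I opened the lid by its latch to about 1.7 rad and released it. I then drew the orange divider straight up out of the far slot, turned it, and handed the job in at 18.5 s with the arm holding it over the stainless plate. The hand-in reports no verdict.

What the last checks showed:
- **Grip:** the fingers were 7.8 mm apart on the 8 mm tab, and the arm was still.
- **Divider position:** the tool was at (0.553, -0.199), within about 3 mm of the plate centre. By the arm's pose, the lower edge was about 107 mm above the plate's underside.
- **Divider attitude:** by the arm's pose it is upright with its length parallel to the front edge. In the side view it looks edge-on and clear of the plate.
- **Lid and blue divider:** in the last top picture the lid still stands open and blue is in its slot. I measured the lid angle only after releasing it, not again at the end.
- **Bystanders:** bowl and tin were within about 3 mm of their start, and the plate, by the side camera, within about 1 mm. I checked the fork only by eye, and it had not moved.

Two measurements were off:
- **First latch grip:** it was about 2.5 mm off-centre, giving a brief 25 N sideways force, and I re-centred it before lifting the lid.
- **Top camera at the end:** the arm hid the divider and part of the plate from it. Its plate circle of (0.564, -0.157) is therefore unreliable, and I used the side view's (0.555, -0.196) instead.

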